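# Fetch the blue heat-spreader plate for the hot plate

## Robot

A 7-joint arm with a two-finger parallel gripper is mounted at the origin on the work surface. World frame = base frame: x ahead of the robot, y to its left, z up, the work surface at z = 0. Lengths are in mm, angles in rad, forces in N, time in s.
With the tool pointing down it reaches from about 400 to 850 mm from the base axis. Payload 4.4 kg.
Tool frame: the origin (TCP) lies at the very end of the fingers, on their centre line; the grasp point (between the pads) lies 19 mm behind it; z points along the fingers, y is the line along which they close (so a half turn about z gives the same grasp; the last joint's range is limited). The gripper opens to 94 mm and grips with 3 to 60 N. Pads are 16 mm wide; open, the fingers measure 119 mm over their backs; the gripper's body (75 mm by 177 mm) begins 78 mm behind the grasp point.
Start: joints at [-1.383, 0.628, 0.038, 1.517, -0.027, 0.996, -0.02], TCP at [163.179, 629.199, 205.478] pointing down, gripper open.
Joint ranges: [-3.06, 3.06], [-0.37, 2.12], [-1.25, 1.32], [0.18, 2.47], [-1.1, 4.24], [0.23, 1.98], [-2.94, 2.94]. Speed limits (rad/s): [2.57, 2.57, 3.14, 3.14, 3.14, 3.14, 3.14].

## Interface

Orientations are given as a unit quaternion [x, y, z, w].
In Python, from plant import read_state, optics, robot gives the robot as it stands. The module is installed in compiled form; this text tells all that it offers.
- The arm moves only by the tool apply_moves, never from a script. Its arguments are lists of equal length, an entry for each row: "linear": the shift along the tool's x, y, z in m, a list of three; "spin": the turn about the tool's z in rad; "grip": the finger opening in m, from 0 to 0.094. In form: {"linear": [[tx, ty, tz], ...], "spin": [spin, ...], "grip": [grip, ...]}. A call has 1 to 10 rows; each row is the pose to reach, as a shift and turn from the pose commanded when the call began, along the tool's axes at that moment; what a row does not reach only later rows make up. A row lasts 1/8 s, in which the tool goes at most 62.5 mm and 10.7 degrees, less where a joint would pass 70% of its speed; a pose out of reach is approached as far as the arm can. A call with a gripper value outside its range is refused whole. The fingers move at their own pace and stop on an object; "force" is the grip in N (left out, the last holds). Time passes only in rows, so rows that repeat a pose let the fingers close. It gives the time, the measured TCP pose, the force, the opening and the grip force at its end, in the units of the state.
- read_state(): the state, without advancing time (a new reading comes with each control period).
- optics.grab_frame(name): name is "side" or "top" or "wrist"; returns a dict with "color" (420x560x3 uint8, red, green, blue), "fx", "fy", "cx", "cy" (pixels), "position" and "rotation" of the camera in the world; the wrist camera has in their place "tool_from_camera" (4x4, takes a point from camera to tool coordinates, whose origin is the TCP and whose axes are the flange's). Camera axes: x right, y down, z forward; pixel columns grow to the right and rows downward; lengths in mm; the calibration is good to about 2 mm. A picture is of the moment at which its call begins: read the wrist's pose just before it. There is no depth.
- robot.job_done(): hands the job in; it is judged then, once.
The state is a dict: "time": time; "joint_positions": joint angles; "qd": joint speeds; "joint_efforts": joint torques, N m; "ee_pos": TCP position; "tool_rot": TCP orientation; "wrist_force": force on the tool from outside, world axes, zero at the start; "wrist_torque": the same for the moment, N m; "grip_width": opening from 0.0 (shut) to 1.0 (fully open); "gripper_force": force on a finger pad.
Only numpy, scipy, OpenCV 4.12 (cv2) and the standard library are available. Lean on these libraries where they do the work, as an engineer would, in place of code of your own. Each camera call takes 0.05 s, during which the arm holds its last target. There are 200 camera calls.

## Task

On the stone sheet rack, push the blue plate forward off its pile towards the rack's lipped edge (the one on the robot's side) until about a third of it sticks out over that edge, still lying flat. Then pinch the part that sticks out, carry the plate over and lay it gently, flat and centred, on the round heating disc of the nearby dark-topped hot plate, and let go. Leave the copper plate of the other pile where it is.

Things in the scene. Friction and masses are not known exactly. Their poses are not given: they have to be found in the camera images.
- blue_sheet: Blue aluminium plate 150 x 60 x 5 mm (its x, y, z), about 0.12 kg, top sheet of one of the two piles on the rack. Origin: centre of its underside, 64 mm above the bench; x along its length, at the start parallel to the rack's x, its -x end 0 to 10 mm behind that of the loose white tile below (115 x 60 x 4 mm), on which it slides easily. It tips off if over 65 mm sticks out past the rack's edge.
- copper_sheet: Copper plate of the same size, lying the same way on the same kind of tile, top sheet of the other pile; to be left alone. Origin: centre of its underside.
- rack: Fixed stone slab 180 x 200 mm (x, y), top at 60 mm, -x edge towards the robot, free air before it. Origin: centre of its foot, on the bench. Two bays at y = 47 and -47 mm, 64 mm wide, between strips 67 mm high from x = -90 to 30 mm. A lip 63 mm high at x = -90 holds the tiles (x = -83.5 to 31.5); upper plates clear it. Behind the plates' back ends is bare slab: room for a finger to push.
- hotplate_top (a point): Centre of the top face of the round dark steel heating disc of the cold hot plate at the robot's right (fixed). Disc diameter 80 mm, its top 100 mm above the bench and 30 mm above the white casing (190 x 160 mm). z up. The plate sticks out beyond the disc at both ends.
There are look-alikes about, which are no part of the job. Of the things like the blue_sheet, leave any that is turquoise; of the rest the larger one is meant.

How it is judged (in metres and radians):
On the way:
1. the blue plate sticks out at least 35 mm over the rack's front edge while still lying flat on its pile (x of blue_sheet in the frame of rack below -0.05 m and z of blue_sheet in the frame of rack between 0.06 and 0.07 m and angle between blue_sheet's own z axis and vertical below 0.1 rad), for 0.2 s.
At the end, for the whole second after the job is handed in: The blue plate rests flat (within 5 degrees) and still on the hot plate's disc, its centre within 20 mm of the disc's centre; the copper plate is within 15 mm of where it started (horizontal distance between blue_sheet and hotplate_top below 0.02 m and z of blue_sheet in the frame of hotplate_top between -0.005 and 0.005 m and angle between blue_sheet's own z axis and vertical below 0.09 rad and linear speed of blue_sheet below 0.02 m/s and distance of copper_sheet from where it was at the start of the episode below 0.015 m); the robot touches nothing.
It fails at once if the copper plate is moved by more than 15 mm (distance of copper_sheet from where it was at the start of the episode above 0.015 m).
It fails at once if the blue plate is dropped or slammed onto the disc (faster than 0.7 m/s just above it) (horizontal distance between blue_sheet and hotplate_top below 0.06 m and z of blue_sheet in the frame of hotplate_top below 0.03 m and linear speed of blue_sheet above 0.7 m/s).
It also fails if it takes over 56 s, if anything falls off the work surface, if the arm or the gripper's body presses on something with over 40 N, if the wrist force passes 120 N, or if a joint passes its speed limit or range.

## Working session

There is one attempt and no reset: what is moved stays moved. The work goes in short steps, Python scripts to look and compute and a tool call to move; the robot and the scene stay as the last step left them, time stands still between calls to the robot, and variables do not carry over. Pictures are saved under pics/ and viewed, at most 10 in all, crops included, and the job is handed in when it is done.

Besides the shell and the picture viewer there is one more tool, called after "Request:" as name([rows], argument=value, ...), one row to a line, values as JSON. apply_moves: Moves the arm, as the interface text tells. Its arguments: {"type":"object","properties":{"linear":{"type":"array","items":{"type":"array","items":{"type":"number"}}},"spin":{"type":"array","items":{"type":"number"}},"grip":{"type":"array","items":{"type":"number"}},"force":{"type":"number"}},"required":["linear","spin","grip"]}

```bash
mkdir -p pics; python3 - <<'E'
from plant import read_state, optics
import cv2,pickle
s=read_state();print({k:s[k] for k in('time','ee_pos','tool_rot','grip_width','wrist_force')})
for n in('side','top'):
    f=optics.grab_frame(n);cv2.imwrite(f'pics/{n}0.png',f['color'][:,:,::-1]);pickle.dump(f,open(n+'0.pkl','wb'))
    print(n,f['fx'],f['cx'],f['cy'],f['position'],f['rotation'])
E
```

```text
{'time': 0.0, 'ee_pos': array([163.00610897, 628.56055877, 204.57584565]), 'tool_rot': array([ 1.26559367e-01,  9.91958619e-01, -9.02303444e-04, -1.01018739e-04]), 'grip_width': 0.9987766607159398, 'wrist_force': array([ 0.22746641, -0.94194334, -0.43838768])}
side 537.6032200054079 279.5286626957504 207.03414675876834 [ -36.87140334 -543.80612278  563.78989247] [ 0.81328777 -0.32597163  0.19085601 -0.44258273]
top 428.93667913786106 274.2395385916149 209.91103747729412 [314.96347611  -1.63539264 874.86885388] [ 0.72949718 -0.6733912   0.08234529 -0.08716311]
```

View pics/top0.png

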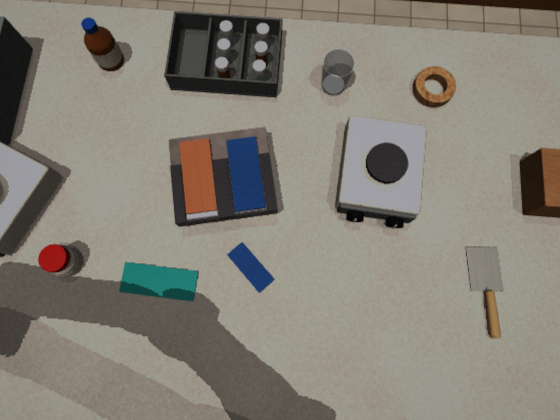

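View pics/side0.png

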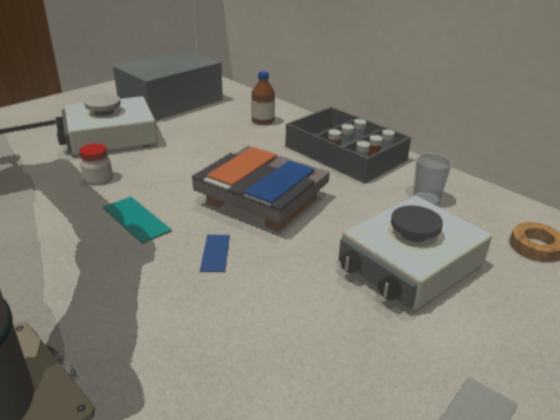

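The top view shows the rack at about (222,175) with blue at (246,174) and copper at (199,177), and the disc at about (387,162). The small blue at (250,267) and the turquoise at (160,281) are decoys. I'll enlarge this for corners.

```bash
python3 - <<'E'
import cv2
a=cv2.imread('pics/top0.png')
cv2.imwrite('pics/topc.png',cv2.resize(a[120:230,160:293],None,fx=5,fy=5,interpolation=cv2.INTER_CUBIC))
E
```

```text
(no output)
```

View pics/topc.png

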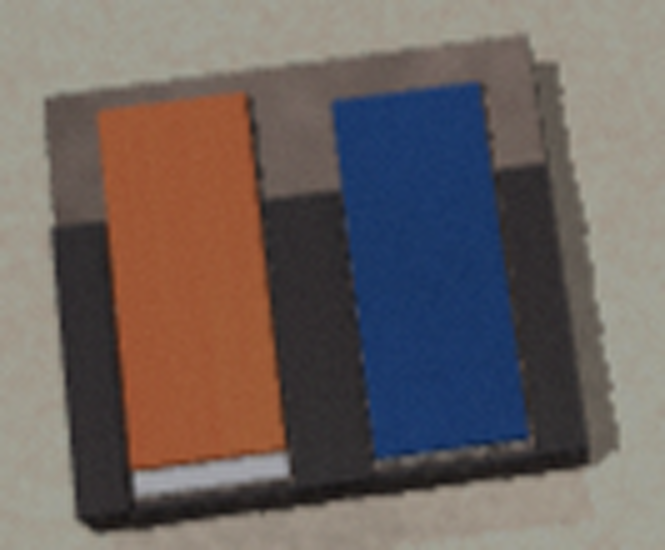

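The crop gives blue's corners as (333,100), (482,84), (527,442), (375,458), and the slab's back corners as (45,98), (528,35).

```bash
cat > h.py <<'E'
import numpy as np,pickle,cv2
from scipy.spatial.transform import Rotation as R
def ray(f,uv,z,pos=None,rot=None):
    uv=np.atleast_2d(np.array(uv,float)); pos=f['position'] if pos is None else pos
    rot=R.from_quat(f['rotation']).as_matrix() if rot is None else rot
    d=np.c_[(uv[:,0]-f['cx'])/f['fx'],(uv[:,1]-f['cy'])/f['fy'],np.ones(len(uv))]@rot.T
    return pos+d*((z-pos[2])/d[:,2])[:,None]
E
python3 - <<'E'
from h import *
np.set_printoptions(precision=1,suppress=True)
f=pickle.load(open('top0.pkl','rb'))
c=lambda p:np.array(p)/5+[159.6,119.6]
b=ray(f,c([(333,100),(482,84),(527,442),(375,458)]),69);print(b,b.mean(0))
v=(b[0]+b[1]-b[2]-b[3])/2;print('len',np.linalg.norm(v),'yaw',np.arctan2(v[1],v[0]))
s=ray(f,c([(45,98),(528,35)]),60);w=s[0]-s[1];print(s,np.linalg.norm(w),'rackyaw',np.arctan2(-w[0],w[1]))
u=v/np.linalg.norm(v);print('rack front', s.mean(0)-180*u,'blue centre rack x',(b.mean(0)-s.mean(0))@u+90)
print('rack origin',s.mean(0)-90*u)
g=cv2.cvtColor(f['color'],cv2.COLOR_RGB2GRAY)[135:190,358:418]
m=(g<70).astype('uint8');n,l,st,ce=cv2.connectedComponentsWithStats(m);i=1+st[1:,4].argmax();print(st[i],ce[i]+[358,135])
print('disc',ray(f,ce[i]+[358,135],100))
fs=pickle.load(open('side0.pkl','rb'));print('disc side',ray(fs,(416,219),100))
E
```

```text
[[649.7 119.9  69. ]
 [661.4  60.7  69. ]
 [514.4  30.   69. ]
 [503.3  88.   69. ]] [582.2  74.7  69. ]
len 149.97396838159864 yaw 0.2103970297179749
[[644.8 238.3  60. ]
 [688.4  44.5  60. ]] 198.59435583258332 rackyaw 0.22104768295717458
rack front [490.6 103.8  60. ] blue centre rack x -6.451866667696791
rack origin [578.6 122.6  60. ]
[   8    8   42   41 1307] [386.3 162.8]
disc [[ 614.1 -194.9  100. ]]
disc side [[ 616.1 -197.9  100. ]]
```

Request:
apply_moves([
  [-0.637, -0.385, 0],
  [-0.637, -0.385, 0],
  [-0.637, -0.385, 0],
  [-0.637, -0.385, 0],
  [-0.637, -0.385, 0],
  [-0.637, -0.385, 0],
  [-0.637, -0.385, 0],
  [-0.637, -0.385, 0],
  [-0.637, -0.385, 0],
  [-0.637, -0.385, 0],
], spin=[-0.468, -0.468, -0.468, -0.468, -0.468, -0.468, -0.468, -0.468, -0.468, -0.468], grip=[0.02, 0.02, 0.02, 0.02, 0.02, 0.02, 0.02, 0.02, 0.02, 0.02])

```text
time: 1.35
ee_pos: [600.8, 180.4, 205.2]
tool_rot: [-0.107, 0.994, 0.0, -0.0]
wrist_force: [1.0, 0.8, -0.1]
grip_width: 0.216
gripper_force: 0.0
```

Request:
apply_moves([
  [-0.062, -0.0995, 0.06],
  [-0.062, -0.0995, 0.06],
  [-0.062, -0.0995, 0.06],
  [-0.062, -0.0995, 0.06],
  [-0.062, -0.0995, 0.06],
], spin=[0, 0, 0, 0, 0], grip=[0.02, 0.02, 0.02, 0.02, 0.02])

```text
time: 1.98
ee_pos: [680.9, 100.4, 146.2]
tool_rot: [-0.108, 0.994, 0.001, 0.0]
wrist_force: [-0.5, 0.5, -0.1]
grip_width: 0.216
gripper_force: 0.0
```

```bash
cat >> h.py <<'E'
def wrist(name):
    from plant import read_state,optics
    s=read_state();f=optics.grab_frame('wrist');T=f['tool_from_camera'];Rt=R.from_quat(s['tool_rot']).as_matrix()
    f['pos']=s['ee_pos']+Rt@T[:3,3];f['rot']=Rt@T[:3,:3];pickle.dump((s,f),open(name+'.pkl','wb'))
    cv2.imwrite(f'pics/{name}.png',f['color'][:,:,::-1]);print(s['time'],s['ee_pos'],s['tool_rot'],s['wrist_force'])
E
python3 -c "from h import *;wrist('w1')"
```

```text
1.975 [680.89742374 100.36286183 146.24575556] [-1.08186295e-01  9.94130302e-01  7.79838919e-04  2.43896152e-04] [-0.46156342  0.49977469 -0.135034  ]
```

View pics/w1.png

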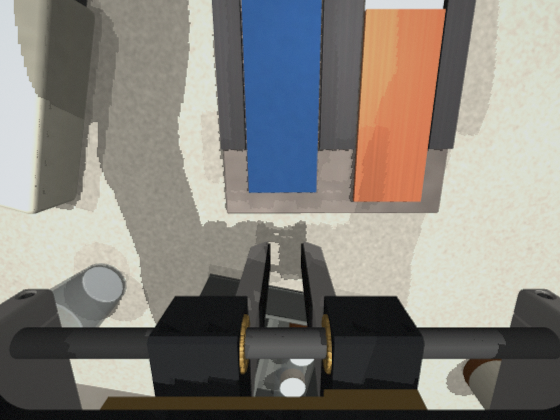

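Wrist view: blue's back corners are at (247,192) and (317,192), and the slab's back corners at (227,213) and (438,213).

```bash
python3 - <<'E'
from h import *
np.set_printoptions(precision=1,suppress=True)
s,f=pickle.load(open('w1.pkl','rb'))
b=ray(f,[(247,192),(317,192)],69,f['pos'],f['rot']);k=ray(f,[(227,213),(438,213)],60,f['pos'],f['rot'])
Rt=R.from_quat(s['tool_rot']).as_matrix()
print(b,b.mean(0),np.linalg.norm(b[0]-b[1]));print(k,k.mean(0),np.linalg.norm(k[0]-k[1]))
print('tool: back end',(b-s['ee_pos'])@Rt,'slab',(k-s['ee_pos'])@Rt)
E
```

```text
[[662.9  61.2  69. ]
 [649.5 121.7  69. ]] [656.2  91.4  69. ] 62.01523993360298
[[688.9  45.8  60. ]
 [646.2 238.7  60. ]] [667.5 142.3  60. ] 197.61013124792942
tool: back end [[ 26.  -34.5  77.2]
 [ 26.1  27.5  77.3]] slab [[  4.  -55.1  86.2]
 [  4.2 142.5  86.5]]
```

Request:
apply_moves([
  [0, -0.0035, 0.03],
  [0, -0.0035, 0.055],
  [0, -0.0035, 0.07],
  [0, -0.0035, 0.0785],
  [0, -0.0035, 0.0785],
], spin=[0, 0, 0, 0, 0], grip=[0.02, 0.02, 0.02, 0.02, 0.02])

```text
time: 2.65
ee_pos: [682.2, 94.9, 67.1]
tool_rot: [-0.107, 0.994, 0.0, -0.0]
wrist_force: [-0.8, -0.6, -0.0]
grip_width: 0.21
gripper_force: 0.0
```

Request:
apply_moves([
  [0.008, 0, 0],
  [0.014, 0, 0],
  [0.019, 0, 0],
  [0.024, 0, 0],
  [0.029, 0, 0],
  [0.034, 0, 0],
  [0.039, 0, 0],
  [0.044, 0, 0],
  [0.049, 0, 0],
  [0.054, 0, 0],
], spin=[0, 0, 0, 0, 0, 0, 0, 0, 0, 0], grip=[0.02, 0.02, 0.02, 0.02, 0.02, 0.02, 0.02, 0.02, 0.02, 0.02])

```text
time: 3.9
ee_pos: [629.1, 83.0, 67.0]
tool_rot: [-0.107, 0.994, 0.0, -0.0]
wrist_force: [1.5, -0.5, 0.1]
grip_width: 0.211
gripper_force: 0.4
```

```bash
python3 - <<'E'
from h import *
from plant import optics
wrist('w2')
f=optics.grab_frame('top');pickle.dump(f,open('top2.pkl','wb'))
a=cv2.resize(f['color'][120:240,160:293,::-1],None,fx=4,fy=4,interpolation=cv2.INTER_CUBIC)
w=cv2.imread('pics/w2.png')[:300]
w=cv2.resize(w,(264,141));o=np.zeros((480,800,3),'uint8');o[:,:532]=a;o[:141,532:796]=w;cv2.imwrite('pics/t2.png',o)
E
```

```text
3.9 [629.12375437  82.95680735  66.96668499] [-1.06907590e-01  9.94268961e-01  4.66203962e-06 -2.54120633e-05] [ 1.46885193 -0.46513296  0.13886065]
```

View pics/t2.png

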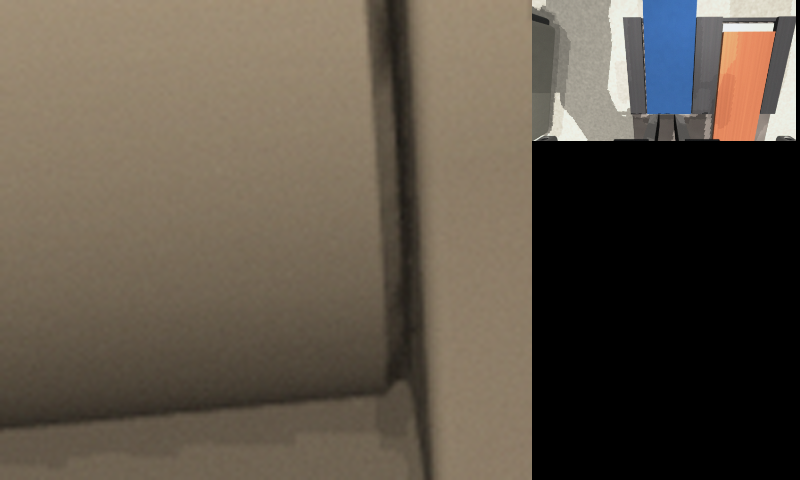

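The top camera is blocked by the arm. In the wrist view blue has slid and stays straight, with its back end at about row 240.

```bash
python3 - <<'E'
from h import *
np.set_printoptions(precision=1,suppress=True)
s,f=pickle.load(open('w2.pkl','rb'))
c=f['color'].astype(int);m=(c[:,:,2]>c[:,:,0]*2)&(c[:,:,2]>60)
ys,xs=np.nonzero(m[:,200:380]);print('last blue row per col',[(x,np.nonzero(m[:,x])[0].max()) for x in range(240,345,12) if m[:,x].any()])
r=np.nonzero(m[225,200:380])[0]+200;print(r.min(),r.max())
Rt=R.from_quat(s['tool_rot']).as_matrix()
b=ray(f,[(x,240) for x in(r.min(),r.max())],69,f['pos'],f['rot']);print(b,(b-s['ee_pos'])@Rt)
E
```

```text
last blue row per col [(240, np.int64(136)), (252, np.int64(241)), (264, np.int64(241)), (276, np.int64(241)), (288, np.int64(241)), (300, np.int64(241)), (312, np.int64(241)), (324, np.int64(241)), (336, np.int64(241))]
244 337
[[623.2  54.   69. ]
 [610.5 112.2  69. ]] [[ 11.9 -27.1  -2. ]
 [ 12.   32.5  -2. ]]
```

Request:
apply_moves([
  [0.004, 0, 0],
  [0.008, 0, 0],
  [0.012, 0, 0],
  [0.016, 0, 0],
  [0.019, 0, 0],
  [0.019, 0, 0],
  [0.019, 0, 0],
], spin=[0, 0, 0, 0, 0, 0, 0], grip=[0.02, 0.02, 0.02, 0.02, 0.02, 0.02, 0.02])

```text
time: 4.88
ee_pos: [610.9, 78.9, 67.0]
tool_rot: [-0.107, 0.994, 0.0, -0.0]
wrist_force: [0.4, -0.9, 0.4]
grip_width: 0.211
gripper_force: 0.0
```

```bash
python3 - <<'E'
from h import *
np.set_printoptions(precision=1,suppress=True)
wrist('w3');s,f=pickle.load(open('w3.pkl','rb'))
c=f['color'].astype(int);m=(c[:,:,2]>c[:,:,0]*2)&(c[:,:,2]>60)
l=[np.nonzero(m[:,x])[0].max() for x in (255,330)];print(l)
r=np.nonzero(m[225,200:380])[0]+200
Rt=R.from_quat(s['tool_rot']).as_matrix()
b=ray(f,[(r.min(),l[0]),(r.max(),l[1])],69,f['pos'],f['rot']);print(b,(b-s['ee_pos'])@Rt)
print('centre x',(b.mean(0)-[667.5,142.3,0])[:2]@[.977,.213]+15)
E
```

```text
4.875 [610.9  78.9  67. ] [-0.1  1.   0.  -0. ] [ 0.4 -0.9  0.4]
[np.int64(240), np.int64(240)]
[[605.   50.   69. ]
 [592.2 108.2  69. ]] [[ 11.9 -27.1  -2. ]
 [ 12.   32.5  -2. ]]
centre x -65.8043296834383
```

Request:
apply_moves([
  [-0.006, 0, 0],
  [-0.006, 0, -0.05],
  [-0.006, 0, -0.09],
  [0.05, 0.0025, -0.09],
  [0.1, 0.0025, -0.09],
  [0.1, 0.0025, -0.09],
  [0.1, 0.0025, -0.09],
], spin=[0, 0, 0, 0, 0, 0, 0], grip=[0.02, 0.02, 0.02, 0.094, 0.094, 0.094, 0.094])

```text
time: 5.8
ee_pos: [514.2, 60.5, 157.5]
tool_rot: [-0.107, 0.994, 0.0, 0.001]
wrist_force: [0.6, -0.1, 0.8]
grip_width: 0.601
gripper_force: 0.0
```

```bash
python3 -c "from h import *;wrist('w4')"
```

```text
5.8 [514.22140073  60.50221788 157.47830552] [-1.06913815e-01  9.94267612e-01  1.30337275e-04  1.15520005e-03] [ 0.60996866 -0.13436375  0.78718673]
```

View pics/w4.png

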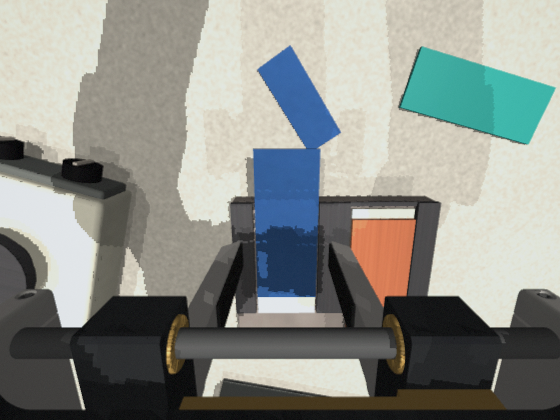

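The plate sticks out flat. Its front corners are at (253,149) and (320,149), and the rack's front (strip top) edge is at about row 198.

```bash
python3 - <<'E'
from h import *
np.set_printoptions(precision=1,suppress=True)
s,f=pickle.load(open('w4.pkl','rb'));Rt=R.from_quat(s['tool_rot']).as_matrix()
for p,z in(([(253,149),(320,149)],69),([(232,199),(440,199)],67)):
    b=ray(f,p,z,f['pos'],f['rot']);print(b,(b-s['ee_pos'])@Rt)
E
```

```text
[[459.5  18.6  69. ]
 [446.8  76.7  69. ]] [[ 62.6 -29.3  88.3]
 [ 62.7  30.1  88.3]]
[[509.1   7.6  67. ]
 [467.4 198.2  67. ]] [[ 16.4 -50.6  90.4]
 [ 16.7 144.5  90.4]]
```

Request:
apply_moves([
  [0.032, 0.0005, 0.02],
  [0.032, 0.0005, 0.06],
  [0.032, 0.0005, 0.1],
  [0.032, 0.0005, 0.1095],
  [0.032, 0.0005, 0.1095],
], spin=[0, 0, 0, 0, 0], grip=[0.094, 0.094, 0.094, 0.094, 0.094])

```text
time: 6.48
ee_pos: [482.0, 54.1, 47.2]
tool_rot: [-0.107, 0.994, 0.0, -0.0]
wrist_force: [0.3, -0.0, -0.3]
grip_width: 1.0
gripper_force: 0.0
```

Request:
apply_moves([
  [0, 0, 0],
  [0, 0, 0],
  [0, 0, 0],
  [0, 0, 0],
  [0, 0, 0],
  [0, 0, 0],
  [0, 0, 0],
  [0, 0, 0],
], spin=[0, 0, 0, 0, 0, 0, 0, 0], grip=[0.05, 0.05, 0.05, 0.05, 0.05, 0.05, 0.05, 0.05], force=50)

```text
time: 7.48
ee_pos: [481.5, 53.9, 47.5]
tool_rot: [-0.107, 0.994, 0.0, 0.0]
wrist_force: [0.2, -0.6, 2.6]
grip_width: 0.623
gripper_force: 50.0
```

Request:
apply_moves([
  [0, 0, -0.01],
  [0, 0, -0.03],
  [0, 0, -0.06],
  [0, 0, -0.09],
  [0, 0, -0.12],
  [0, 0, -0.12],
  [-0.01, -0.05, -0.12],
  [-0.02, -0.1, -0.12],
  [-0.033, -0.15, -0.12],
  [-0.033, -0.15, -0.12],
], spin=[0, 0, 0, 0, 0, 0, 0, 0, 0, 0], grip=[0.05, 0.05, 0.05, 0.05, 0.05, 0.05, 0.05, 0.05, 0.05, 0.05])

```text
time: 8.72
ee_pos: [545.5, -90.8, 166.1]
tool_rot: [-0.103, 0.995, -0.001, -0.001]
wrist_force: [-0.1, 0.7, -1.8]
grip_width: 0.632
gripper_force: 50.0
```

```bash
python3 - <<'E'
from h import *
from plant import optics
wrist('w5')
f=optics.grab_frame('side');pickle.dump(f,open('side5.pkl','wb'))
o=np.vstack([cv2.resize(cv2.imread('pics/w5.png'),(400,300)),cv2.resize(f['color'][100:310,240:520,::-1],(400,300))])
cv2.imwrite('pics/c5.png',o)
E
```

```text
8.725 [545.50110372 -90.80675506 166.09497259] [-1.03277489e-01  9.94651698e-01 -1.09154445e-03 -7.53263742e-04] [-0.10671102  0.67596061 -1.84137953]
```

View pics/c5.png

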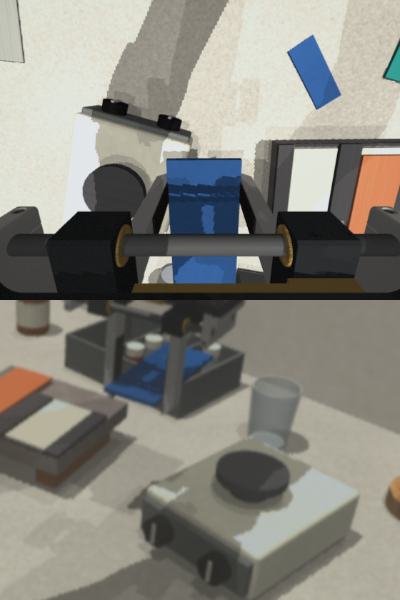

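Wrist view (top half, scale 1/1.4): the plate is held about level, front edge at row 158, cols 167–241. The disc's left extreme is 83, right about 147, and its top row about 162.

```bash
python3 - <<'E'
from h import *
np.set_printoptions(precision=1,suppress=True)
s,f=pickle.load(open('w5.pkl','rb'));Rt=R.from_quat(s['tool_rot']).as_matrix()
g=cv2.cvtColor(f['color'],cv2.COLOR_RGB2GRAY)
m=(g<75).astype('uint8')
sub=m[215:295,100:225]
pts=[]
for x in range(118,200,4):
    c=np.nonzero(m[215:290,x])[0]
    if len(c): pts.append((x,215+c[0]))
print(pts)
P=ray(f,pts,100,f['pos'],f['rot'])[:,:2]
from scipy.optimize import least_squares
q=least_squares(lambda c:np.linalg.norm(P-c,axis=1)-40,[615,-196],loss='soft_l1');print('disc',q.x,q.fun)
fr=ray(f,[(167*1.4,221),(241*1.4,221)],s['ee_pos'][2]+21.5,f['pos'],f['rot']);print((fr-s['ee_pos'])@Rt)
E
```

```text
[(130, np.int64(241)), (134, np.int64(238)), (138, np.int64(235)), (142, np.int64(233)), (146, np.int64(231)), (150, np.int64(230)), (154, np.int64(230)), (158, np.int64(229)), (162, np.int64(229)), (166, np.int64(230)), (170, np.int64(231)), (174, np.int64(232)), (178, np.int64(234)), (182, np.int64(235)), (186, np.int64(238)), (190, np.int64(241)), (194, np.int64(245)), (198, np.int64(250))]
disc [ 613.1 -191.5] [-0.5 -0.7 -0.4 -0.3  0.3  0.4 -0.1  0.6  0.7  0.2  0.1  0.2 -0.3  0.5
 -0.1 -0.2 -0.5 -0.8]
[[ 31.  -29.5 -21.4]
 [ 31.1  28.5 -21.5]]
```

Request:
apply_moves([
  [0, -0.04, 0],
  [0, -0.08, 0],
  [0, -0.11, 0],
  [0, -0.12, 0],
  [0, -0.12, 0],
  [0, -0.12, 0],
  [0, -0.12, 0],
], spin=[0, 0, 0, 0, 0, 0, 0], grip=[0.05, 0.05, 0.05, 0.05, 0.05, 0.05, 0.05])

```text
time: 9.7
ee_pos: [570.9, -201.2, 167.5]
tool_rot: [-0.108, 0.994, 0.0, -0.0]
wrist_force: [0.6, 0.3, -1.2]
grip_width: 0.626
gripper_force: 50.0
```

Request:
apply_moves([
  [0, -0.002, 0.02],
  [0, -0.002, 0.04],
  [0, -0.002, 0.058],
  [0, -0.002, 0.07],
  [0, -0.002, 0.076],
  [0, -0.002, 0.079],
  [0, -0.002, 0.081],
  [0, -0.002, 0.082],
  [0, -0.002, 0.082],
], spin=[0, 0, 0, 0, 0, 0, 0, 0, 0], grip=[0.05, 0.05, 0.05, 0.05, 0.05, 0.05, 0.05, 0.05, 0.05])

```text
time: 10.82
ee_pos: [571.5, -205.0, 85.7]
tool_rot: [-0.107, 0.994, -0.0, 0.0]
wrist_force: [0.6, -0.1, -1.7]
grip_width: 0.631
gripper_force: 50.0
```

```bash
python3 - <<'E'
from h import *
from plant import optics
wrist('w6')
f=optics.grab_frame('side')
cv2.imwrite('pics/s6.png',cv2.resize(f['color'][150:310,320:500,::-1],None,fx=3,fy=3,interpolation=cv2.INTER_CUBIC))
E
```

```text
10.825 [ 571.4710218  -204.99322424   85.67314317] [-1.06860636e-01  9.94273992e-01 -6.86226353e-05  1.69947435e-04] [ 0.59585394 -0.13055038 -1.65516838]
```

View pics/s6.png

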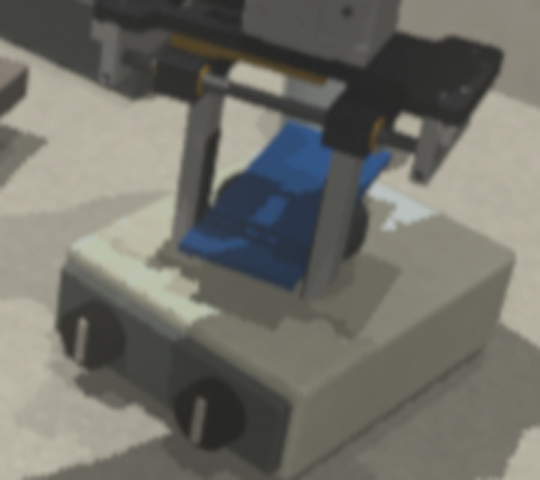

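The plate hovers level just above the disc and looks centred. I'll creep down.

Request:
apply_moves([
  [0, 0, 0.001],
  [0, 0, 0.0015],
  [0, 0, 0.002],
  [0, 0, 0.002],
], spin=[0, 0, 0, 0], grip=[0.05, 0.05, 0.05, 0.05])

```text
time: 11.42
ee_pos: [571.5, -205.0, 83.9]
tool_rot: [-0.107, 0.994, -0.0, 0.0]
wrist_force: [-0.9, -0.5, 4.3]
grip_width: 0.624
gripper_force: 50.0
```

Contact: wrist force z rose to +4.3 N. I'll open gently and then rise.

Request:
apply_moves([
  [0, 0, 0],
  [0, 0, 0],
  [0, 0, 0],
  [0, 0, 0],
  [0, 0, 0],
  [0, 0, 0],
], spin=[0, 0, 0, 0, 0, 0], grip=[0.062, 0.07, 0.08, 0.092, 0.092, 0.092])

```text
time: 12.18
ee_pos: [571.3, -204.9, 83.4]
tool_rot: [-0.107, 0.994, 0.0, -0.0]
wrist_force: [0.8, -0.5, -0.2]
grip_width: 0.978
gripper_force: 0.0
```

Request:
apply_moves([
  [0, 0, -0.02],
  [0, 0, -0.06],
  [0, 0, -0.12],
  [0.06, 0.05, -0.14],
  [0.08, 0.1, -0.14],
  [0.08, 0.16, -0.14],
  [0.08, 0.22, -0.14],
  [0.08, 0.28, -0.14],
  [0.08, 0.28, -0.14],
  [0.08, 0.28, -0.14],
], spin=[0, 0, 0, 0, 0, 0, 0, 0, 0, 0], grip=[0.092, 0.092, 0.092, 0.092, 0.092, 0.092, 0.092, 0.092, 0.092, 0.092])

```text
time: 13.42
ee_pos: [433.8, 51.1, 223.6]
tool_rot: [-0.107, 0.994, -0.0, 0.0]
wrist_force: [-0.3, -0.2, -0.3]
grip_width: 0.976
gripper_force: 0.0
```

```bash
python3 - <<'E'
from h import *
from plant import optics,read_state
print(read_state()['ee_pos'],read_state()['time'])
np.set_printoptions(precision=1,suppress=True)
f=optics.grab_frame('top');c=f['color'].astype(int)
m=((c[:,:,2]>c[:,:,0]*1.8)&(c[:,:,2]>50)&(c[:,:,2]>c[:,:,1]*1.3)).astype('uint8');m[:,:330]=0
n,l,st,ce=cv2.connectedComponentsWithStats(m);i=1+st[1:,4].argmax();print(st[i])
q=cv2.boxPoints(cv2.minAreaRect(np.argwhere(l==i)[:,::-1].astype('float32')))
b=ray(f,q,105);print(b,b.mean(0),np.linalg.norm(b[0]-b[1]),np.linalg.norm(b[1]-b[2]))
a=cv2.resize(f['color'][100:240,150:430,::-1],(560,280));g=optics.grab_frame('side')['color'][120:310,160:500,::-1]
o=np.vstack([a,cv2.resize(g,(560,313))]);cv2.imwrite('pics/end.png',o)
E
```

```text
[433.82590703  51.13873395 223.5837833 ] 13.425
[ 365  124   46   77 2344]
[[ 681.1 -149.1  105. ]
 [ 699.2 -209.6  105. ]
 [ 549.9 -239.4  105. ]
 [ 533.1 -181.3  105. ]] [ 615.8 -194.9  105. ] 63.17186676836437 152.26235167660033
```

View pics/end.png

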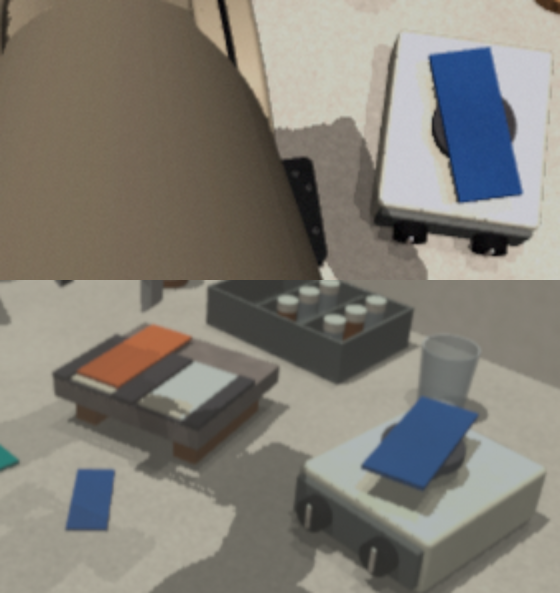

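The plate lies flat on the disc, about 2 mm off centre by the top view, and copper has not moved.

```bash
python3 -c "
from plant import robot;print(robot.job_done())"
```

```text
the job is handed in; nothing more can be done
None
```

The blue plate lies flat on the heating disc, about 2 mm off centre by the top camera; the copper plate shows no movement in the pictures, and the job is handed in (no verdict was returned) at about 13.5 s of robot time.

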